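# Cycle the interlock key switch and withdraw its key

## Robot

A 6-joint arm with a two-finger parallel gripper is mounted at the origin on a cart in front of the work surface, level with it; the furniture and walls round the work are solid. World frame = base frame: x ahead of the robot, y to its left, z up, the work surface at z = 0. Lengths are in m, angles in rad, forces in N, time in s.
With the tool pointing down it reaches from about 0.3 to 0.775 m from the base axis. Payload 14.6 kg.
Tool frame: the origin (TCP) lies at the very end of the fingers, on their centre line; the grasp point (between the pads) lies 19 mm behind it; z points along the fingers, y is the line along which they close (so a half turn about z gives the same grasp; the last joint's range is limited). The gripper opens to 85 mm and grips with 20 to 120 N. Pads are 22 mm wide; open, the fingers measure 114 mm over their backs; the gripper's body (76 mm by 85 mm) begins 54 mm behind the grasp point. The pads swing forward as they close: fully open they stand 13 mm farther back than shut.
Start: joints at [-1.318, 0.3, 1.521, -0, 1.321, -0.067], TCP at [0.173, -0.522, 0.231] pointing down, gripper open.
Joint ranges: [-3.03, 3.03], [-0.79, 2.21], [0.23, 2.52], [-1.04, 4.18], [0, 3.07], [-2.55, 2.55]. Speed limits (rad/s): [2.22, 2.22, 2.57, 3.14, 3.14, 3.14].

## Interface

Orientations are given as a unit quaternion [w, x, y, z].
In Python, from plant import env, vision gives the robot as it stands.
- The arm moves only by the tool apply_moves, never from a script. Its argument "rows" is a list of rows, each a list of 7 numbers: the closure, from 0 (fully open) to 1 (shut), then the shift along the world's x, y, z in units of 15 cm (1.0 is 15 cm), then the turn, a rotation vector about the world's x, y, z in units of 45 degrees (1.0 is 45 degrees). A call has 1 to 12 rows; each row shifts and turns the commanded pose from where the row before left it; what a row does not reach is not made up. A row lasts 1/12 s, in which the tool goes at most 41.7 mm and 7.16 degrees, less where a joint would pass 70% of its speed; a pose out of reach is approached as far as the arm can. A call with a number of a shift or a turn outside -1 to 1 is refused whole. A call with a gripper value outside its range is refused whole. The fingers move at their own pace and stop on an object; "newtons" is the grip in N (left out, the last holds). Time passes only in rows, so rows that do not move let the fingers close. It gives the time, the measured TCP pose, the force, the opening and the grip force at its end, in the units of the state.
- env.sense(): the state, without advancing time (a new reading comes with each control period).
- vision.camera(name): name is "scene" or "side" or "wrist"; returns the picture (480x640x3 uint8, red, green, blue); there is no depth.
- vision.get_calibration(name): a dict with "fov_y" (degrees; the focal length in pixels is half the picture's height over the tangent of half this angle, whatever the lens; pixels are square), "cx", "cy" (the principal point, pixels), "R" (3x3) and "t" (3): a world point X has camera coordinates R X + t. Camera axes: x right, y down, z forward; pixel columns grow to the right and rows downward; lengths in m; the calibration is good to about 2 mm. A picture is of the moment at which its call begins: read the wrist's pose just before it. get_calibration takes no time and is no camera call; for the wrist camera it gives the pose at the moment of the call.
- env.sign_off(): hands the job in; it is judged then, once.
Trained networks look in the newest picture that a camera, given by its name, has taken for a name from the list of things; names that differ only in an ending like _2 or _b are one class to them, and where a whole thing is asked for, a point or a joint stands for the part that bears it (a point fixed in the world has none). Each returns a list of dicts, best first, with "p" (0 to 1); they miss things now and then, are a little off and sometimes report something else, mostly with a low value. They report only what shows in the picture. A call takes as long as a camera call.
- vision.regions_of(label, camera): "region" (480x640 bool, what is visible of it).
- vision.mark_of(label, camera): "centre" ([x, y, z] in m, in world coordinates, good to about 4 mm: a listed point, or the origin of a listed thing).
The state is a dict: "time": time; "joint_pos": joint angles; "qvel": joint speeds; "tau": joint torques, N m; "position": TCP position; "tool_rot": TCP orientation; "contact_force": force on the tool from outside, world axes, zero at the start; "wrist_torque": the same for the moment, N m; "opening": finger opening in m; "finger_force": force on a finger pad.
Only numpy, scipy, OpenCV 4.12 (cv2) and the standard library are available. Lean on these libraries where they do the work, as an engineer would, in place of code of your own. Each camera call takes 0.05 s, during which the arm holds its last target. There are 200 camera calls.

## Task

Two key-switch boxes stand on the bench, each with its key in the lock. Take the red key, turn it clockwise (seen from above) as far as it goes to reset the interlock, turn it all the way back to where it was, the only position where it comes out, then pull it straight up out of the lock and leave it in the wooden key tray. Leave the blue key alone.

Things in the scene. Friction and masses are not known exactly. Their poses are not given: they have to be found in the camera images.
- red_key: key with red plastic bow, 64 mm tall, about 40 g, upright in one of two alike fixed grey boxes with yellow cover (100x84x38 mm). Origin: tip of blade, on the lock's axis, 14 mm above the bench at first; z up the key, x along its width, y its thickness. Bow (pinch it across y): 26x10 mm, 34 to 64 mm above the tip, 10 mm clear of the cover. Neck 5.6 mm; blade 22x4 mm, 18 mm high.
- red_plug (a joint): lock plug turned by the red key, rad. 0: home stop, key in line with the slot and black mark; grows clockwise seen from above to a stop at 1.2 (green mark). Stays as left, friction 0.03 N m; up to 6 degrees of play to the key, so turn the key that far past each stop. Over 10 degrees from home the blade is caught under the cover; at home it is clear once lifted 24 mm.
- key_tray: open square wooden tray with a grey mat, 150x150 mm, fixed on the bench; walls 5 mm thick and 18 mm high, floor 5 mm above the bench. Origin: centre of its underside, z up. The key may fall over when let go in it.
- blue_key_corner (a point): upper corner of the blue key's bow, 13 mm off its axis along the bow's width, 78 mm above the bench; same key as the red one but blue, in the other, identical box. The two may change places. To be left alone.

How it is judged:
By the outcome, as a careful person would: the job done as asked, in the order asked, and still so for the second after the job is handed in, with the robot touching nothing.
It also fails if it takes over 48 s, if anything falls off the work surface, if the arm or the gripper's body presses on something with over 40 N, if the wrist force passes 120 N, or if a joint passes its speed limit or range.

## Working session

There is one attempt and no reset: what is moved stays moved. The work goes in short steps, Python scripts to look and compute and a tool call to move; the robot and the scene stay as the last step left them, time stands still between calls to the robot, and variables do not carry over. Pictures are saved under pics/ and viewed, at most 10 in all, crops included, and the job is handed in when it is done.

Besides the shell and the picture viewer there is one more tool, called after "Emit:" in YAML: its name, and indented under it one key for each argument. apply_moves: Moves the arm, as the interface text tells. Shifts and turns lie within -1 to 1; 1 stands for 15 cm of shift or 45 degrees of turn. Its arguments: {"type":"object","properties":{"rows":{"type":"array"},"newtons":{"type":"number"}},"required":["rows"]}

```bash
mkdir -p pics; ls
cat > h.py <<'E'
import numpy as np, cv2
from plant import env, vision
def snap(c,fn=None):
    im=vision.camera(c)
    if fn: cv2.imwrite(f'pics/{fn}.png',cv2.cvtColor(im,cv2.COLOR_RGB2BGR))
    return im
def ray(c,u,v,z,K=None):
    K=K or vision.get_calibration(c); f=240/np.tan(np.radians(K['fov_y'])/2)
    R=np.array(K['R']);t=np.array(K['t']); o=-R.T@t; d=R.T@np.array([(u-K['cx'])/f,(v-K['cy'])/f,1])
    return o+d*(z-o[2])/d[2]
def proj(c,X,K=None):
    K=K or vision.get_calibration(c); f=240/np.tan(np.radians(K['fov_y'])/2)
    p=np.atleast_2d(X)@np.array(K['R']).T+np.array(K['t']); return np.c_[p[:,0]/p[:,2]*f+K['cx'],p[:,1]/p[:,2]*f+K['cy']]
E
python3 - <<'E'
from h import *
s=env.sense();print(s['time'],s['position'],s['tool_rot'],s['opening'])
np.set_printoptions(precision=4,suppress=True)
for c in ['scene','side']:
    snap(c,c+'0')
    K=vision.get_calibration(c);print(c,K['fov_y'],-np.array(K['R']).T@np.array(K['t']))
    for l in ['red_key','blue_key_corner','key_tray','red_plug']:
        try: print(c,l,[(np.round(d['centre'],4),round(d['p'],2)) for d in vision.mark_of(l,c)[:3]])
        except Exception as e: print(l,e)
print(env.sense()['time'])
E
```

```text
pics
0.0 [ 0.17284877 -0.52188858  0.23070515] [-5.75425319e-04  9.87241344e-01  1.59230000e-01 -7.03982048e-05] 0.08562865887695853
scene 55.497033944848994 [ 0.2058 -0.5797  0.7538]
scene red_key [(array([0.499 , 0.1281, 0.0145]), 0.54)]
scene blue_key_corner [(array([ 0.5147, -0.0556,  0.0772]), 0.69)]
scene key_tray [(array([ 0.5456, -0.3426, -0.0006]), 0.88)]
red_plug it knows: blue_key_corner, key_tray, red_key
side 54.33996234827964 [0.156  0.6441 0.3546]
side red_key []
side blue_key_corner [(array([ 0.5136, -0.0636,  0.0787]), 0.59)]
side key_tray [(array([ 0.5498, -0.3403,  0.0034]), 0.92)]
red_plug it knows: blue_key_corner, key_tray, red_key
0.4
```

View pics/scene0.png

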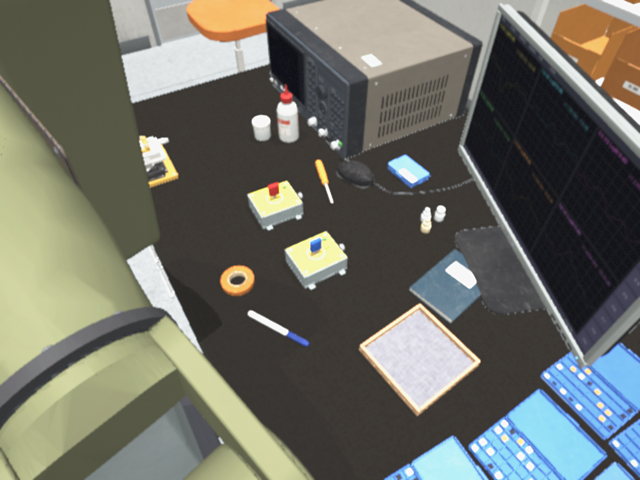

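View pics/side0.png

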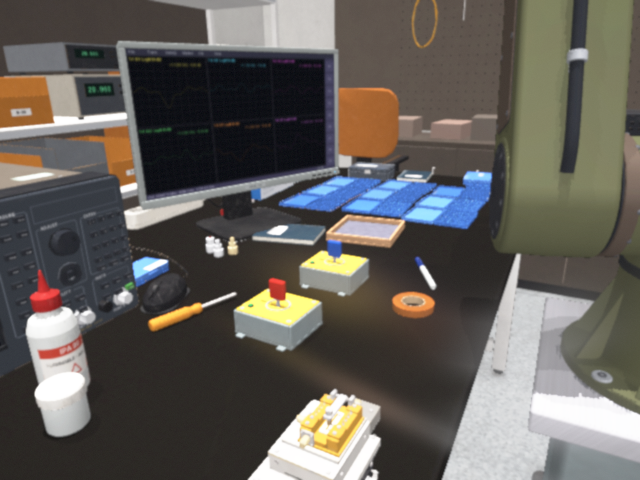

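The scene view shows the red key at about (273,190) in the farther box, the blue key at (315,244) and the tray at (420,357). The side view agrees. I'll move near the red key for a wrist look.

Emit:
apply_moves:
  rows:
    - [0,0.09,0.2,0.0,0,0,0]
    - [0,0.09,0.2,0.0,0,0,0]
    - [0,0.09,0.2,0.0,0,0,0]
    - [0,0.09,0.2,0.0,0,0,0]
    - [0,0.09,0.2,0.0,0,0,0]
    - [0,0.09,0.2,0.0,0,0,0]
    - [0,0.09,0.2,0.0,0,0,0]
    - [0,0.09,0.2,0.0,0,0,0]
    - [0,0.09,0.2,0.0,0,0,0]
    - [0,0.09,0.2,0.0,0,0,0]

```text
time: 1.23
position: [0.3082, -0.2206, 0.2315]
tool_rot: [0.0, 0.987, 0.159, 0.0]
contact_force: [1.7, -0.6, -0.5]
opening: 0.0854
finger_force: 0.0
```

Emit:
apply_moves:
  rows:
    - [0,0.09,0.2,0.0,0,0,0]
    - [0,0.09,0.2,0.0,0,0,0]
    - [0,0.09,0.2,0.0,0,0,0]
    - [0,0.09,0.2,0.0,0,0,0]
    - [0,0.09,0.2,0.0,0,0,0]
    - [0,0.09,0.2,0.0,0,0,0]
    - [0,0.09,0.2,0.0,0,0,0]
    - [0,0.09,0.2,0.0,0,0,0]
    - [0,0.09,0.2,0.0,0,0,0]
    - [0,0.09,0.2,0.0,0,0,0]
    - [0,0,0,0,0,0,0]
    - [0,0,0,0,0,0,0]

```text
time: 2.23
position: [0.4429, 0.0789, 0.231]
tool_rot: [0.0, 0.987, 0.161, -0.0]
contact_force: [-0.1, -0.4, 0.2]
opening: 0.0853
finger_force: 0.0
```

Run:
```python
from h import *
np.set_printoptions(precision=4,suppress=True)
s=env.sense();print(s['time'],s['position'],s['tool_rot'],s['joint_pos'])
snap('wrist','w1')
K=vision.get_calibration('wrist');print(K['fov_y'],-np.array(K['R']).T@np.array(K['t']),K['R'])
for l in ['red_key','blue_key_corner']: print(l,[(np.round(d['centre'],4),round(d['p'],2)) for d in vision.mark_of(l,'wrist')[:3]])
```

```text
2.2333 [0.4429 0.0789 0.231 ] [ 0.      0.987   0.1605 -0.0003] [ 0.0949  0.0755  1.7883 -0.0001  1.2785  1.3433]
71.51546625302167 [0.5062 0.0985 0.3743] [[ 0.3154 -0.949  -0.0007]
 [-0.9154 -0.3044  0.2632]
 [-0.25   -0.0824 -0.9647]]
red_key [(array([0.5014, 0.1254, 0.0114]), 0.68)]
blue_key_corner [(array([ 0.5194, -0.0598,  0.0772]), 0.82)]
```

View pics/w1.png

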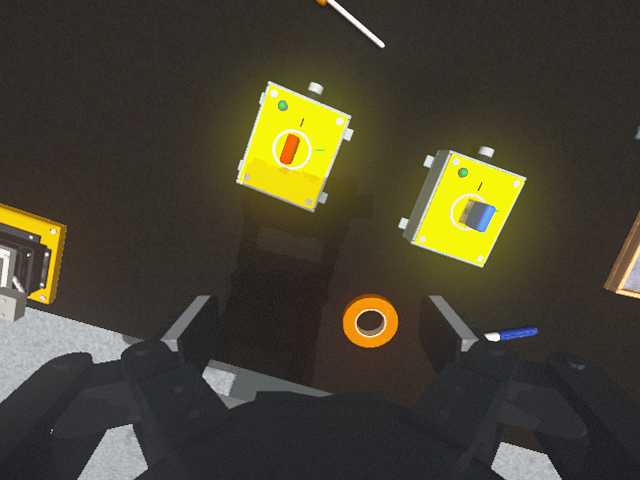

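The wrist view shows the red bow at (290,149) in the ring at (293,149), the black mark at (302,122) and the green mark at (320,150), clockwise of it. The key stands in line with the black mark. Next I measure the axis and yaw.

```bash
cat >> h.py <<'E'
def yaw2(a,b): return np.degrees(np.arctan2(b[1]-a[1],b[0]-a[0]))
def redrect(c,im,box,z,K=None):
    hsv=cv2.cvtColor(im,cv2.COLOR_RGB2HSV); m=((hsv[...,0]<9)|(hsv[...,0]>172))&(hsv[...,1]>150)&(hsv[...,2]>80)
    k=np.zeros_like(m);x0,y0,x1,y1=box;k[y0:y1,x0:x1]=m[y0:y1,x0:x1]
    P=np.argwhere(k)[:,::-1].astype(float)
    W=np.array([ray(c,u,v,z,K)[:2] for u,v in P]).astype(np.float32)
    return len(P),cv2.minAreaRect(P.astype(np.float32)),cv2.minAreaRect(W*1000),W
E
python3 - <<'E'
from h import *
np.set_printoptions(precision=4,suppress=True)
K=vision.get_calibration('wrist')
im=cv2.cvtColor(cv2.imread('pics/w1.png'),cv2.COLOR_BGR2RGB)
C=[ray('wrist',u,v,.038,K) for u,v in [(268,82),(351,115),(314,210),(237,182)]]
print('box centre',np.mean(C,0)); 
for i in range(4): print(np.linalg.norm(C[i]-C[(i+1)%4]), yaw2(C[i],C[(i+1)%4]))
r=ray('wrist',293,149,.038,K);b=ray('wrist',302,122,.038,K);g=ray('wrist',320,150,.038,K);print(r,yaw2(r,b),yaw2(r,g))
n,rp,rw,W=redrect('wrist',im,(270,120,315,180),.078,K);print(n,rp,rw)
big=cv2.resize(im[70:220,220:370],(600,600),interpolation=cv2.INTER_CUBIC);cv2.imwrite('pics/w1c.png',cv2.cvtColor(big,cv2.COLOR_RGB2BGR))
E
```

```text
box centre [0.5022 0.1238 0.038 ]
0.08250573356579204 -91.99309437413488
0.09726029856582401 176.94218260007807
0.08155221396043974 88.12251747602836
0.09741180234966502 -2.495166841306888
[0.5026 0.1232 0.038 ] -1.9003340747300992 -73.77042410560878Traceback (most recent call last):
  File "<stdin>", line 9, in <module>
  File "h.py", line 20, in redrect
    return len(P),cv2.minAreaRect(P.astype(np.float32)),cv2.minAreaRect(W*1000),W
                                                        ~~~~~~~~~~~~~~~^^^^^^^^
cv2.error: OpenCV(4.12.0) /io/opencv/modules/imgproc/src/convhull.cpp:143: error: (-215:Assertion failed) total >= 0 && (depth == CV_32F || depth == CV_32S) in function 'convexHull'
```

Emit:
apply_moves:
  rows:
    - [0,0.03,0.02,0,0,0,0.15]
    - [0,0.03,0.02,0,0,0,0.15]
    - [0,0.03,0.02,0,0,0,0.15]
    - [0,0.03,0.02,0,0,0,0.15]
    - [0,0.03,0.02,0,0,0,0.15]
    - [0,0.03,0.02,0,0,0,0.15]
    - [0,0.03,0.02,0,0,0,0.15]
    - [0,0.03,0.02,0,0,0,0.15]
    - [0,0.03,0.02,0,0,0,0.15]
    - [0,0.03,0.02,0,0,0,0.15]
    - [0,0.03,0.02,0,0,0,0.15]
    - [0,0.03,0.02,0,0,0,0.15]

```text
time: 3.38
position: [0.497, 0.1128, 0.2316]
tool_rot: [0.0, 0.646, 0.764, 0.0]
contact_force: [-0.6, 0.5, -0.7]
opening: 0.0851
finger_force: 0.0
```

Emit:
apply_moves:
  rows:
    - [0,0,0,0,0,0,0.15]
    - [0,0,0,0,0,0,0.15]
    - [0,0,0,0,0,0,0.15]
    - [0,0,0,0,0,0,0.15]
    - [0,0,0,0,0,0,0.15]
    - [0,0,0,0,0,0,0.15]
    - [0,0,0,0,0,0,0.15]
    - [0,0,0,0,0,0,0.15]
    - [0,0,0,0,0,0,0.15]
    - [0,0,0,0,0,0,0.15]
    - [0,0,0,0,0,0,0.15]
    - [0,0,0,0,0,0,0.09]

```text
time: 4.38
position: [0.4968, 0.1127, 0.2315]
tool_rot: [0.0, 0.018, 1.0, -0.0]
contact_force: [-0.4, 0.4, 0.9]
opening: 0.0854
finger_force: 0.0
```

Emit:
apply_moves:
  rows:
    - [0,0,0,0,0,0,0]
    - [0,0,0,0,0,0,0]

```text
time: 4.55
position: [0.4969, 0.113, 0.2315]
tool_rot: [0.0, 0.023, 1.0, -0.0]
contact_force: [-0.2, -0.6, -0.8]
opening: 0.0855
finger_force: 0.0
```

```bash
sed -i 's/(hsv\[...,0\]<9)/(hsv[...,0]<12)/; s/W\*1000/W*np.float32(1000)/' h.py; sed -i 's/    W=np.array/    assert len(P)>5\n    W=np.array/' h.py
python3 - <<'E'
from h import *
np.set_printoptions(precision=4,suppress=True)
s=env.sense();print(s['time'],s['position'],s['tool_rot'],s['joint_pos'])
im=snap('wrist','w2');K=vision.get_calibration('wrist')
print([(np.round(d['centre'],4),round(d['p'],2)) for d in vision.mark_of('red_key','wrist')[:3]])
u,v=proj('wrist',[.5024,.1235,.078],K)[0];print(u,v)
try:
  n,rp,rw,W=redrect('wrist',im,(int(u)-50,int(v)-50,int(u)+50,int(v)+50),.078,K);print(n,rp,rw)
except AssertionError: print('none')
E
```

```text
4.55 [0.4969 0.113  0.2315] [ 0.0001  0.0227  0.9997 -0.    ] [ 0.1518  0.2094  1.6339 -0.0001  1.298  -1.3736]
[(array([0.5043, 0.1279, 0.0124]), 0.69), (array([ 0.5161, -0.0591,  0.0793]), 0.37)]
330.8171553442191 234.48631554981074
259 ((333.5, 230.5), (31.0, 9.0), 90.0) ((498.97125244140625, 126.03215789794922), (8.291449546813965, 28.984724044799805), 88.24617767333984)
```

View pics/w2.png

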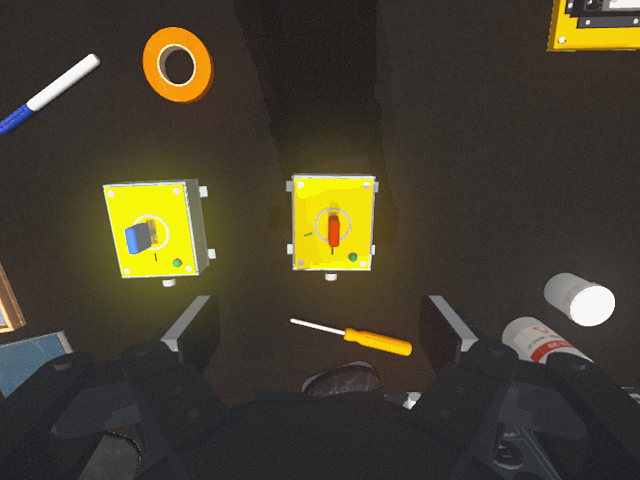

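The wrist view from the reversed yaw shows the red bow at (334,230), with box cover corners near (293,175), (376,176), (373,270) and (294,270). I'll combine both views.

Run:
```python
from h import *
np.set_printoptions(precision=4,suppress=True)
K=vision.get_calibration('wrist');o=-np.array(K['R']).T@np.array(K['t']);print('cam',o)
C=[ray('wrist',u,v,.038,K) for u,v in [(293,175),(376,176),(373,270),(294,270)]]
print('box2',np.mean(C,0),[round(yaw2(C[i],C[(i+1)%4]),1) for i in range(4)],[round(np.linalg.norm(C[i]-C[(i+1)%4]),4) for i in range(4)])
K1=dict(K);R=np.array([[.3154,-.949,-.0007],[-.9154,-.3044,.2632],[-.25,-.0824,-.9647]]);K1['R']=R;K1['t']=-R@np.array([.5062,.0985,.3743])
im=cv2.cvtColor(cv2.imread('pics/w1.png'),cv2.COLOR_BGR2RGB)
# fit: bow silhouette (box 26x10, z .048-.078) rect against mask, both views
from scipy.optimize import minimize
def mask(im,b):
    h=cv2.cvtColor(im,cv2.COLOR_RGB2HSV).astype(int); m=((h[...,0]<14)|(h[...,0]>170))&(h[...,1]>140)&(h[...,2]>60)
    k=np.zeros(m.shape,np.uint8);x0,y0,x1,y1=b;k[y0:y1,x0:x1]=m[y0:y1,x0:x1];return k
im2=cv2.cvtColor(cv2.imread('pics/w2.png'),cv2.COLOR_BGR2RGB)
M=[(K1,mask(im,(270,120,315,180))),(K,mask(im2,(310,200,360,262)))]
B=np.array([[sx*.013,sy*.005,z] for sx in(-1,1) for sy in(-1,1) for z in(.048,.078)])
def sil(p,K):
    c,s=np.cos(p[2]),np.sin(p[2]);X=np.c_[p[0]+c*B[:,0]-s*B[:,1],p[1]+s*B[:,0]+c*B[:,1],B[:,2]]
    h=cv2.convexHull(proj('wrist',X,K).astype(np.float32)); k=np.zeros((480*4,640*4),np.uint8)
    cv2.fillConvexPoly(k,np.round(h*4+1.5).astype(np.int32),1); return cv2.resize(k.astype(np.float32),(640,480),interpolation=cv2.INTER_AREA)
for S in ([0],[1],[0,1]):
    f=lambda q:sum(np.abs(sil([q[0]/1000,q[1]/1000,q[2]/50],M[i][0])-M[i][1]).sum() for i in S)
    r=minimize(f,[502,124,-2],method='Nelder-Mead',options=dict(initial_simplex=[[502,124,-2],[506,124,-2],[502,128,-2],[502,124,4]]))
    print(S,[int(M[i][1].sum()) for i in S],r.x[:2],np.degrees(r.x[2]/50),r.fun)
```

```text
cam [0.431  0.1159 0.3747]
box2 [0.5016 0.1284 0.038 ] [np.float64(86.7), np.float64(-1.9), np.float64(-92.6), np.float64(176.9)] [np.float64(0.0823), np.float64(0.0986), np.float64(0.0845), np.float64(0.0996)]
[0] [303] [501.9361 124.8115] -4.431587281780137 140.9375
[1] [293] [502.6375 126.2826] 2.870484197084262 85.3125
[0, 1] [303, 293] [501.5664 125.7766] -1.3704170699245035 239.9375
```

Emit:
apply_moves:
  rows:
    - [0,0.03,0.05,-0.1,0,0,0]
    - [0,0.004,0.037,-0.15,0,0,0]
    - [0,0,0,-0.2,0,0,0]
    - [0,0,0,-0.2,0,0,0]
    - [0,0,0,-0.15,0,0,0]
    - [0,0,0,-0.07,0,0,0]
    - [0,0,0,0,0,0,0]
    - [0,0,0,0,0,0,0]

```text
time: 5.32
position: [0.5024, 0.1269, 0.1015]
tool_rot: [0.0, 0.021, 1.0, 0.0]
contact_force: [1.4, 0.3, 0.4]
opening: 0.0853
finger_force: 0.0
```

Run:
```python
from h import *
np.set_printoptions(precision=4,suppress=True)
s=env.sense();print(s['time'],s['position'],s['tool_rot'])
snap('wrist','w3');K=vision.get_calibration('wrist');print(-np.array(K['R']).T@np.array(K['t']))
p=s['position'];print(proj('wrist',[[p[0],p[1],.078],[.502,.126,.078],[.489,.1265,.078],[.502,.126,.038]],K))
```

```text
5.3167 [0.5024 0.1269 0.1015] [0.0002 0.0212 0.9998 0.    ]
[0.4366 0.1293 0.2453]
[[319.3936 280.7116]
 [317.7163 280.1253]
 [317.5943 256.9576]
 [317.8897 257.6436]]
```

View pics/w3.png

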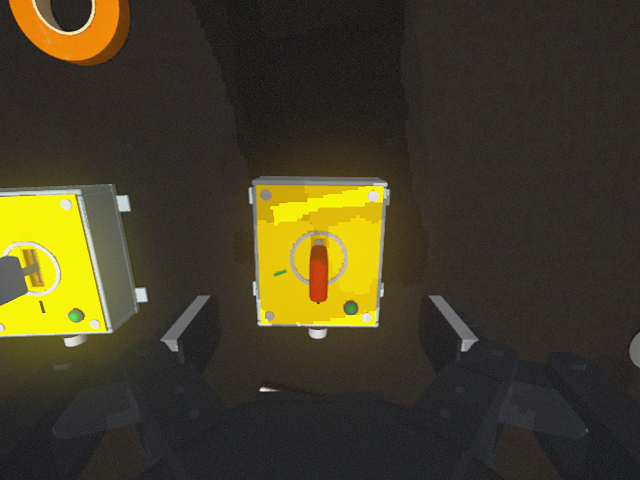

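The bow is at (318,275), centred between the pads, with the box square to the tool. I'll descend and close.

Emit:
apply_moves:
  rows:
    - [0,0,0,-0.1,0,0,0]
    - [0,0,0,-0.1,0,0,0]
    - [0,0,0,-0.1,0,0,0]
    - [0,0,-0.005,-0.05,0,0,0]
    - [0,0,0,-0.026,0,0,0]
    - [0.5,0,0,0,0,0,0]
    - [0.7,0,0,0,0,0,0]
    - [1,0,0,0,0,0,0]
    - [1,0,0,0,0,0,0]
    - [1,0,0,0,0,0,0]
    - [1,0,0,0,0,0,0]
    - [1,0,0,0,0,0,0]
  newtons: 40

```text
time: 6.37
position: [0.5022, 0.1262, 0.0447]
tool_rot: [0.0, 0.021, 1.0, 0.0]
contact_force: [-1.3, -0.3, 3.7]
opening: 0.0097
finger_force: 43.2
```

Emit:
apply_moves:
  rows:
    - [1,0,0,0,0,0,0]
    - [1,0,0,0,0,0,0]
    - [1,0,0,0,0,0,0]
    - [1,0,0,0,0,0,0]

```text
time: 6.7
position: [0.5022, 0.1262, 0.0447]
tool_rot: [0.0, 0.021, 1.0, 0.0]
contact_force: [-1.6, -1.3, 4.8]
opening: 0.0095
finger_force: 43.5
```

Run:
```python
from h import *
np.set_printoptions(precision=4,suppress=True)
s=env.sense()
for k in ['time','position','tool_rot','contact_force','wrist_torque','opening','finger_force','joint_pos']: print(k,s[k])
```

```text
time 6.7
position [0.5022 0.1262 0.0447]
tool_rot [0.0002 0.0208 0.9998 0.    ]
contact_force [-1.5669 -1.2835  4.8283]
wrist_torque [-0.1616  0.2354 -0.0088]
opening 0.009523674367406598
finger_force 43.46026003360748
joint_pos [ 0.1755  0.468   1.7739 -0.0001  0.8993 -1.3538]
```

Emit:
apply_moves:
  rows:
    - [1,0,0,0,0,0,-0.1]
    - [1,0,0,0,0,0,-0.1]
    - [1,0,0,0,0,0,-0.1]
    - [1,0,0,0,0,0,-0.1]
    - [1,0,0,0,0,0,-0.1]
    - [1,0,0,0,0,0,-0.1]
    - [1,0,0,0,0,0,-0.1]

```text
time: 7.28
position: [0.5022, 0.126, 0.0447]
tool_rot: [0.0, 0.293, 0.956, -0.0]
contact_force: [-1.9, -2.7, 5.7]
opening: 0.0093
finger_force: 43.6
```

```bash
cat > st.py <<'E'
from h import *
np.set_printoptions(precision=4,suppress=True)
s=env.sense();q=s['tool_rot']
print(round(s['time'],2),s['position'],'yaw y',round(np.degrees(np.arctan2(1-2*(q[1]**2+q[3]**2),2*(q[1]*q[2]-q[0]*q[3]))),2),s['contact_force'],s['wrist_torque'],round(s['opening'],4),s['finger_force'],s['joint_pos'][5])
E
python3 st.py
```

```text
7.28 [0.5022 0.126  0.0447] yaw y 55.9 [-1.9355 -2.7245  5.7446] [-0.5251  0.2379  0.1343] 0.0093 43.58505070209503 -0.8001665704235089
```

Emit:
apply_moves:
  rows:
    - [1,0,0,0,0,0,-0.1]
    - [1,0,0,0,0,0,-0.1]
    - [1,0,0,0,0,0,-0.1]
    - [1,0,0,0,0,0,-0.1]
    - [1,0,0,0,0,0,-0.1]
    - [1,0,0,0,0,0,-0.1]
    - [1,0,0,0,0,0,-0.1]
    - [1,0,0,0,0,0,-0.1]
    - [1,0,0,0,0,0,0]

```text
time: 8.03
position: [0.5019, 0.1258, 0.0447]
tool_rot: [0.0, 0.575, 0.818, -0.0]
contact_force: [-2.7, -3.6, 7.6]
opening: 0.0092
finger_force: 43.9
```

```bash
python3 st.py
```

```text
8.03 [0.5019 0.1258 0.0447] yaw y 19.83 [-2.7063 -3.5978  7.5502] [-0.6875  0.5322 -0.0447] 0.0092 43.90996277332306 -0.17061654051407382
```

Emit:
apply_moves:
  rows:
    - [1,0,0,0,0,0,-0.05]
    - [1,0,0,0,0,0,-0.05]
    - [1,0,0,0,0,0,-0.05]
    - [1,0,0,0,0,0,0]

```text
time: 8.37
position: [0.5018, 0.1258, 0.0446]
tool_rot: [-0.0, 0.621, 0.784, -0.0]
contact_force: [-4.0, -3.9, 8.5]
opening: 0.0094
finger_force: 43.9
```

```bash
python3 st.py
```

```text
8.37 [0.5018 0.1258 0.0446] yaw y 13.23 [-4.0473 -3.9217  8.4795] [-0.7906  0.7653  0.0023] 0.0094 43.937256932258606 -0.055376716857927506
```

Emit:
apply_moves:
  rows:
    - [1,0,0,0,0,0,-0.04]
    - [1,0,0,0,0,0,-0.04]
    - [1,0,0,0,0,0,0]

```text
time: 8.62
position: [0.5018, 0.1258, 0.0447]
tool_rot: [0.0, 0.645, 0.764, -0.001]
contact_force: [-3.9, -4.7, 8.2]
opening: 0.0096
finger_force: 44.3
```

```bash
python3 st.py
python3 - <<'E'
from h import *
K=vision.get_calibration('wrist');snap('wrist','w4');print(proj('wrist',[[.502,.126,.038]],K))
E
```

```text
8.62 [0.5018 0.1258 0.0447] yaw y 9.7 [-3.9444 -4.6505  8.2398] [-0.7643  0.822   0.3849] 0.0096 44.311137199401855 0.0065280878825378155
[[318.84458234 294.54704301]]
```

View pics/w4.png

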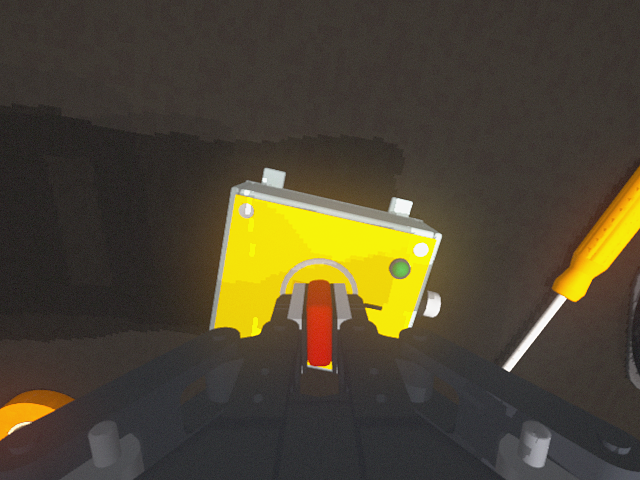

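Torque about z rose to 0.38 N m at 78° of turn. The view shows the bow still square between the pads at (320,320). One more small step will confirm the stop.

Emit:
apply_moves:
  rows:
    - [1,0,0,0,0,0,-0.04]
    - [1,0,0,0,0,0,0]

```text
time: 8.83
position: [0.5018, 0.1259, 0.0447]
tool_rot: [0.0, 0.656, 0.754, -0.001]
contact_force: [-4.5, -4.2, 9.6]
opening: 0.0094
finger_force: 46.7
```

```bash
python3 st.py
```

```text
8.83 [0.5018 0.1259 0.0447] yaw y 7.93 [-4.5293 -4.2231  9.6315] [-0.7505  0.8583  0.7165] 0.0094 46.654012799263 0.03748406493908885
```

Emit:
apply_moves:
  rows:
    - [1,0,0,0,0,0,0.05]
    - [1,0,0,0,0,0,0.1]
    - [1,0,0,0,0,0,0.1]
    - [1,0,0,0,0,0,0.1]
    - [1,0,0,0,0,0,0.1]
    - [1,0,0,0,0,0,0.1]
    - [1,0,0,0,0,0,0.1]
    - [1,0,0,0,0,0,0.1]
    - [1,0,0,0,0,0,0.1]
    - [1,0,0,0,0,0,0.1]
    - [1,0,0,0,0,0,0]

```text
time: 9.75
position: [0.5022, 0.1262, 0.0447]
tool_rot: [0.0, 0.334, 0.943, 0.0]
contact_force: [-0.2, -0.1, 5.4]
opening: 0.0092
finger_force: 43.5
```

```bash
python3 st.py
```

```text
9.75 [0.5022 0.1262 0.0447] yaw y 51.01 [-0.1999 -0.1221  5.4031] [-0.0549  0.1445 -0.0002] 0.0092 43.5318785905838 -0.7148772810848493
```

Emit:
apply_moves:
  rows:
    - [1,0,0,0,0,0,0.1]
    - [1,0,0,0,0,0,0.1]
    - [1,0,0,0,0,0,0.1]
    - [1,0,0,0,0,0,0.1]
    - [1,0,0,0,0,0,0.1]
    - [1,0,0,0,0,0,0.1]
    - [1,0,0,0,0,0,0.1]
    - [1,0,0,0,0,0,0.1]
    - [1,0,0,0,0,0,0]

```text
time: 10.5
position: [0.5023, 0.1264, 0.0447]
tool_rot: [0.0, 0.026, 1.0, 0.0]
contact_force: [-0.1, 0.5, 4.9]
opening: 0.0095
finger_force: 43.5
```

```bash
python3 st.py
```

```text
10.5 [0.5023 0.1264 0.0447] yaw y 87.02 [-0.1365  0.487   4.9431] [ 0.1749  0.0902 -0.0004] 0.0095 43.467294573783875 -1.3432396267780518
```

Emit:
apply_moves:
  rows:
    - [1,0,0,0,0,0,0.04]
    - [1,0,0,0,0,0,0.04]
    - [1,0,0,0,0,0,0]

```text
time: 10.75
position: [0.5023, 0.1264, 0.0447]
tool_rot: [0.0, -0.004, 1.0, 0.0]
contact_force: [-0.8, 0.3, 4.8]
opening: 0.0097
finger_force: 43.5
```

```bash
python3 st.py
```

```text
10.75 [0.5023 0.1264 0.0447] yaw y 90.42 [-0.8397  0.3403  4.7997] [0.2808 0.1706 0.0097] 0.0097 43.494694232940674 -1.40257412809686
```

Emit:
apply_moves:
  rows:
    - [1,0,0,0,0,0,0.04]
    - [1,0,0,0,0,0,0.04]
    - [1,0,0,0,0,0,0]

```text
time: 11.0
position: [0.5022, 0.1264, 0.0447]
tool_rot: [0.0, -0.035, 0.999, 0.0]
contact_force: [-0.3, 1.3, 4.9]
opening: 0.0095
finger_force: 43.5
```

```bash
python3 st.py
```

```text
11.0 [0.5022 0.1264 0.0447] yaw y 93.99 [-0.2624  1.3222  4.8825] [ 0.2671  0.0744 -0.144 ] 0.0095 43.51304590702057 -1.465032017457249
```

Emit:
apply_moves:
  rows:
    - [1,0,0,0,0,0,0.04]
    - [1,0,0,0,0,0,0]

```text
time: 11.17
position: [0.5023, 0.1264, 0.0447]
tool_rot: [0.0, -0.05, 0.999, 0.0]
contact_force: [-0.6, 1.7, 5.6]
opening: 0.0095
finger_force: 43.9
```

```bash
python3 st.py
```

```text
11.17 [0.5023 0.1264 0.0447] yaw y 95.76 [-0.5673  1.6504  5.5859] [ 0.297   0.1465 -0.5128] 0.0095 43.91873896121979 -1.4960236871136843
```

Home stop felt (−0.51 N m at 95.8°). I'll back off to mid-play and lift gently.

Emit:
apply_moves:
  rows:
    - [1,0,0,0,0,0,-0.1]
    - [1,0,0,0,0,0,-0.09]
    - [1,0,0,0,0,0,0]
    - [1,0,0,0.02,0,0,0]
    - [1,0,0,0.02,0,0,0]
    - [1,0,0,0.02,0,0,0]
    - [1,0,0,0,0,0,0]

```text
time: 11.75
position: [0.5022, 0.1262, 0.054]
tool_rot: [0.0, 0.025, 1.0, 0.0]
contact_force: [-0.8, 0.1, -1.0]
opening: 0.0091
finger_force: 42.7
```

```bash
python3 st.py
```

```text
11.75 [0.5022 0.1262 0.054 ] yaw y 87.18 [-0.8483  0.0666 -1.0063] [ 0.0031  0.0463 -0.0162] 0.0091 42.69698739051819 -1.3460832961730043
```

Emit:
apply_moves:
  rows:
    - [1,0,0,0.03,0,0,0]
    - [1,0,0,0.03,0,0,0]
    - [1,0,0,0.03,0,0,0]
    - [1,0,0,0.04,0,0,0]
    - [1,0,0,0.06,0,0,0]
    - [1,0,0,0.1,0,0,0]
    - [1,0,0,0.15,0,0,0]
    - [1,0,0,0.15,0,0,0]
    - [1,0,0,0.1,0,0,0]
    - [1,0,0,0,0,0,0]

```text
time: 12.58
position: [0.5032, 0.1265, 0.1607]
tool_rot: [0.003, 0.025, 1.0, 0.001]
contact_force: [0.2, 0.6, 0.7]
opening: 0.0092
finger_force: 42.7
```

```bash
python3 st.py
python3 - <<'E'
from h import *
np.set_printoptions(precision=4,suppress=True)
snap('side','side2')
for c in ['side','scene']:
    if c=='scene': snap(c,'scene2')
    for l in ['red_key','key_tray']: print(c,l,[(np.round(d['centre'],4),round(d['p'],2)) for d in vision.mark_of(l,c)[:3]])
m=vision.regions_of('key_tray','scene')[0]['region'];c=cv2.minAreaRect(np.argwhere(m)[:,::-1].astype(np.float32));B=cv2.boxPoints(c);print(B)
h=cv2.approxPolyDP(cv2.convexHull(np.argwhere(m)[:,::-1].astype(np.int32)),8,True)[:,0];P=np.array([ray('scene',u,v,.018) for u,v in h]);print(h.tolist(),P,P.mean(0))
E
```

```text
12.58 [0.5032 0.1265 0.1607] yaw y 87.18 [0.2477 0.5789 0.6632] [-0.0049 -0.0028  0.0282] 0.0092 42.6741099357605 -1.3459593358995734
side red_key [(array([0.5049, 0.1278, 0.1285]), 0.73)]
side key_tray [(array([ 0.5523, -0.3415,  0.0015]), 0.61)]
scene red_key [(array([0.4999, 0.1247, 0.1288]), 0.48)]
scene key_tray [(array([ 0.5493, -0.3434, -0.003 ]), 0.77)]
[[358.319  348.1078]
 [420.4626 293.5737]
 [480.096  361.528 ]
 [417.9525 416.0621]]
[[478, 362], [417, 413], [360, 348], [421, 306]] [[ 0.6278 -0.4071  0.018 ]
 [ 0.4801 -0.4234  0.018 ]
 [ 0.4657 -0.2795  0.018 ]
 [ 0.6155 -0.2651  0.018 ]] [ 0.5473 -0.3438  0.018 ]
```

View pics/side2.png

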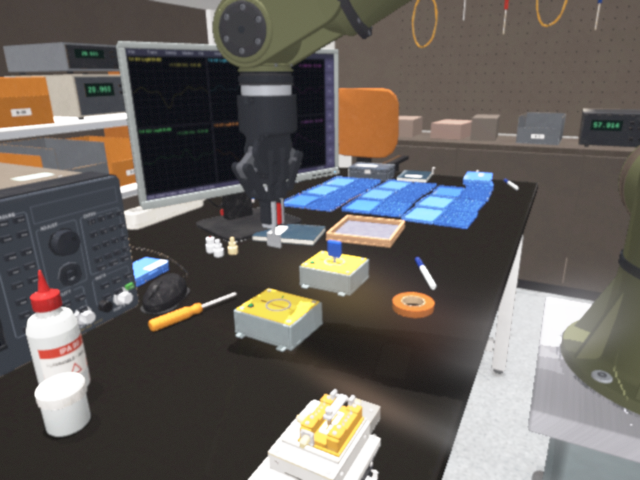

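The side view shows the key held clear of the box, below the fingers at (277,225). The blue key is still standing in its box. I'll check where the monitor is before moving over the tray.

Run:
```python
from h import *
np.set_printoptions(precision=3,suppress=True)
for z in (.03,.08,.15): print(z,ray('scene',585,362,z),ray('scene',461,150,z), ray('side',146,203,z),ray('side',338,172,z))
```

```text
0.03 [ 0.779 -0.504  0.03 ] [0.994 0.048 0.03 ] [ 1.16  -0.241  0.03 ] [ 0.862 -0.839  0.03 ]
0.08 [ 0.739 -0.509  0.08 ] [0.939 0.005 0.08 ] [ 1.005 -0.105  0.08 ] [ 0.753 -0.61   0.08 ]
0.15 [ 0.684 -0.516  0.15 ] [ 0.863 -0.056  0.15 ] [0.789 0.086 0.15 ] [ 0.601 -0.291  0.15 ]
```

Emit:
apply_moves:
  rows:
    - [1,0,-0.1,0.03,0,0,0]
    - [1,0.015,-0.19,0.03,0,0,-0.06]
    - [1,0.015,-0.19,0,0,0,-0.06]
    - [1,0.015,-0.19,0,0,0,-0.06]
    - [1,0.015,-0.19,0,0,0,-0.06]
    - [1,0.015,-0.19,0,0,0,-0.06]
    - [1,0.015,-0.19,0,0,0,-0.06]
    - [1,0.015,-0.19,0,0,0,-0.06]
    - [1,0.015,-0.19,0,0,0,-0.06]
    - [1,0.015,-0.19,0,0,0,-0.06]
    - [1,0.015,-0.19,0,0,0,-0.06]
    - [1,0.015,-0.19,0,0,0,-0.06]

```text
time: 13.93
position: [0.5265, -0.2037, 0.1653]
tool_rot: [-0.0, 0.281, 0.96, 0.0]
contact_force: [-0.4, 0.2, -1.0]
opening: 0.0095
finger_force: 42.7
```

Emit:
apply_moves:
  rows:
    - [1,0.015,-0.19,0,0,0,0]
    - [1,0.015,-0.19,0,0,0,0]
    - [1,0.015,-0.19,0,0,0,0]
    - [1,0.015,-0.19,0,0,0,0]
    - [1,0.015,-0.1,0,0,0,0]
    - [1,0,-0.06,0,0,0,0]
    - [1,0,0,0,0,0,0]
    - [1,0,0,0,0,0,0]

```text
time: 14.6
position: [0.5378, -0.3398, 0.1653]
tool_rot: [-0.0, 0.28, 0.96, 0.0]
contact_force: [-0.5, 1.1, -1.0]
opening: 0.0093
finger_force: 42.6
```

```bash
python3 st.py
python3 - <<'E'
from h import *
np.set_printoptions(precision=4,suppress=True)
snap('side')
print([(np.round(d['centre'],4),round(d['p'],2)) for d in vision.mark_of('red_key','side')[:3]])
E
```

```text
14.6 [ 0.5378 -0.3398  0.1653] yaw y 57.47 [-0.5152  1.0598 -1.0217] [-0.0293 -0.0031 -0.0512] 0.0093 42.64956772327423 -1.6240254173621433
[(array([ 0.5378, -0.3384,  0.137 ]), 0.53)]
```

Emit:
apply_moves:
  rows:
    - [1,0,0,-0.15,0,0,0]
    - [1,0,0,-0.2,0,0,0]
    - [1,0,0,-0.2,0,0,0]
    - [1,0,0,-0.15,0,0,0]
    - [1,0,0,-0.08,0,0,0]
    - [1,0,0,-0.03,0,0,0]
    - [1,0,0,-0.02,0,0,0]
    - [1,0,0,0,0,0,0]

```text
time: 15.37
position: [0.5385, -0.3403, 0.0423]
tool_rot: [0.001, 0.28, 0.96, -0.0]
contact_force: [0.1, -0.1, -0.4]
opening: 0.0091
finger_force: 42.6
```

Emit:
apply_moves:
  rows:
    - [1,0,0,-0.01,0,0,0]
    - [1,0,0,-0.01,0,0,0]
    - [1,0,0,0,0,0,0]

```text
time: 15.62
position: [0.5382, -0.3404, 0.039]
tool_rot: [0.0, 0.28, 0.96, -0.0]
contact_force: [0.2, -0.6, -0.2]
opening: 0.0093
finger_force: 42.6
```

Emit:
apply_moves:
  rows:
    - [1,0,0,-0.01,0,0,0]
    - [1,0,0,-0.005,0,0,0]
    - [1,0,0,0,0,0,0]
    - [0.75,0,0,0,0,0,0]
    - [0.6,0,0,0,0,0,0]
    - [0.5,0,0,0,0,0,0]
    - [0.3,0,0,0,0,0,0]
    - [0.1,0,0,0,0,0,0]
    - [0,0,0,0,0,0,0]
    - [0,0,0,0,0,0,0]
    - [0,0,0,0,0,0,0]
    - [0,0,0,0,0,0,0]

```text
time: 16.62
position: [0.538, -0.3403, 0.0361]
tool_rot: [-0.0, 0.28, 0.96, -0.0]
contact_force: [-0.7, -0.7, -1.0]
opening: 0.0856
finger_force: 0.0
```

Emit:
apply_moves:
  rows:
    - [0,0,0,0.05,0,0,0]
    - [0,0,0,0.1,0,0,0]
    - [0,0,0,0.2,0,0,0]
    - [0,0,0,0.2,0,0,0]
    - [0,0,0,0.2,0,0,0]
    - [0,0,0,0.2,0,0,0]
    - [0,0,0,0.1,0,0,0]
    - [0,0,0,0,0,0,0]
    - [0,0,0,0,0,0,0]
    - [0,0,0,0,0,0,0]

```text
time: 17.45
position: [0.5376, -0.34, 0.1926]
tool_rot: [-0.001, 0.28, 0.96, 0.0]
contact_force: [0.7, 0.6, 0.2]
opening: 0.0856
finger_force: 0.0
```

```bash
python3 st.py
python3 - <<'E'
from h import *
np.set_printoptions(precision=4,suppress=True)
snap('wrist','w5')
print([(np.round(d['centre'],4),round(d['p'],2)) for d in vision.mark_of('red_key','wrist')[:3]])
snap('scene','scene3');print([(np.round(d['centre'],4),round(d['p'],2)) for d in vision.mark_of('blue_key_corner','scene')[:3]])
E
```

```text
17.45 [ 0.5376 -0.34    0.1926] yaw y 57.47 [0.6777 0.5739 0.1535] [ 0.0391  0.0047 -0.0569] 0.0856 0.0 -1.6246258121291905
[(array([ 0.5388, -0.3359,  0.0044]), 0.71)]
[(array([ 0.5132, -0.0586,  0.079 ]), 0.49)]
```

View pics/w5.png

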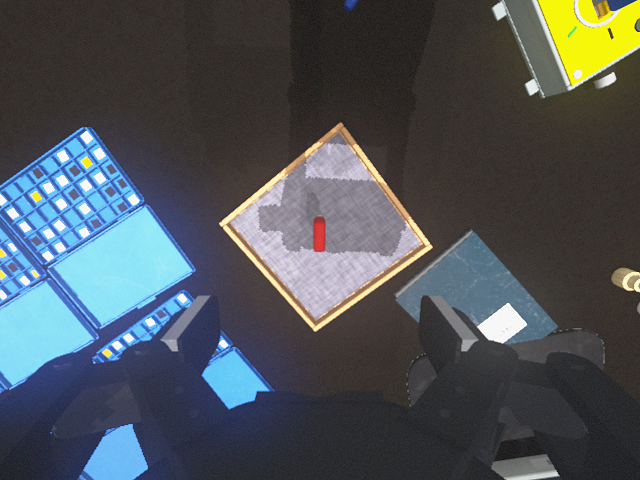

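The red key stands upright in the tray at (320,234), well inside the walls, and the gripper is clear and open. The blue key corner is where it started. Handing in.

```bash
python3 -c "
from h import *
print(env.sign_off())"
```

```text
the job is handed in; nothing more can be done
None
```

I turned the red key clockwise to its stop, turned it back home, pulled it out and left it standing in the key tray. I didn't touch the blue key, and I handed the job in at about 17.5 s of the 48 s allowed; no verdict came back.

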